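# Reset the gap dial of a bench grinder

### The job

The wheel gap of the small bench grinder has lost its setting. Turn its black bar-grip dial clockwise (seen from above) until it comes up against its stop, then back it off counter-clockwise by exactly four clicks and let go of it. Leave the other things on the table where they lie.

Things in the scene. Friction and masses are not known exactly. Their poses are not given: they have to be found in the camera images.
- dial: Dial on the grinder's grey housing: black round skirt (54 mm across, 8 thick) with a straight upright grip bar, 48 mm long, 12 thick, 30 high. Turns about its vertical axis only. Origin: on the axis, 14 mm below the bar's top, 16 mm above the skirt's top face, 105 mm above the table. x along the bar to the end with a white line, z up. Fingers 60 mm or more apart clear the bar at any angle.
- dial_line (a point): Middle of the white line (18 x 5 mm) on top of the bar, 13.5 mm from the axis, 14 mm above the dial's origin; axes as the dial's. The dial clicks every 30 degrees (0.524 rad) and rests only at a click: let go between two, it snaps into the nearer one. A click takes about 0.1 N m. It starts 2 to 5 clicks counter-clockwise of the clockwise stop; a second stop is 7 clicks from the first.
- housing_top (a point): Point on the housing's flat top, on the dial's axis, 73 mm above the table (axes as the grinder's). Inside lies the dial's clockwise stop: hard, unseen, at another dial direction each time, found only by turning until the dial goes no further; it is itself a resting click, count zero. Within 85 mm of the axis nothing of the grinder is higher than the dial's skirt.
- grinder: Bench grinder, bolted into the white tray (floor 3 mm above the table, walls 55 mm): dark steel base plate 150 x 250 mm, 18 high; on its half nearer the robot the grey housing (100 x 96 mm, its top 70 mm over the origin), on the other half a white wheel (58 mm across) and a finned motor (77 mm). Origin under the plate's centre, on the tray floor; y towards the dial's end; dial axis at x = 0, y = 58 mm.
- jar: Loose small screw-top jar, 35 mm across, 81 high, in the tray left of the grinder's motor; origin under its centre. Leave it alone.
- pen: Loose pen, 145 mm long, in the tray right of the grinder; leave it alone.
- screwdriver: Loose blue-handled screwdriver, 172 mm long, on the table in front of the tray; leave it alone.
- caliper: Loose calliper, 214 mm long, 13 high, on the table left of the tray; leave it alone.
- pliers: Loose pliers, 187 mm long, on the table at the front right; leave them alone.
- tape_measure: Loose tape measure, 66 x 74 x 36 mm, on the table right of the tray; leave it alone.

How it is judged:
By the outcome, as a careful person would: the job done as asked, in the order asked, and still so for the second after the job is handed in, with the robot touching nothing.
It also fails if it takes over 67 s, if anything falls off the work surface, if the arm or the gripper's body presses on something with over 40 N, if the wrist force passes 120 N, or if a joint passes its speed limit or range.

### The arm

A 6-joint arm with a two-finger parallel gripper is mounted at the origin on the work surface; the furniture and walls round the work are solid. World frame = base frame: x ahead of the robot, y to its left, z up, the work surface at z = 0. Lengths are in m, angles in rad, forces in N, time in s.
With the tool pointing down it reaches from about 0.375 to 0.75 m from the base axis. Payload 9 kg.
Tool frame: the origin (TCP) lies on the centre line of the jaws, within the pads' length; the fingertips stand 19 mm ahead of it and the grasp point (between the pads) is the TCP; z points along the fingers, y is the direction in which the jaws open and shut (so a half turn about z gives the same grasp; the last joint's range is limited). The gripper opens to 85 mm and grips with 20 to 120 N. Pads are 22 mm wide; open, the fingers measure 114 mm over their backs; the gripper's body (76 mm by 85 mm) begins 54 mm behind the grasp point. The pads swing forward as they close: fully open they stand 13 mm farther back than shut.
Start: joints at [1.114, 0.104, 0.097, 1.564, 0, 1.353], TCP at [0.142, 0.583, 0.25] pointing down, gripper open.
Joint ranges: [-2.99, 2.99], [-0.84, 1.86], [-1.1, 1.16], [-1.84, 2.11], [-1.51, 1.56], [-3.14, 3.14]. Speed limits (rad/s): [2.22, 2.22, 2.57, 3.14, 3.14, 3.14].

### API

Orientations are given as a unit quaternion [w, x, y, z].
In Python, from cell import telemetry, eyes, arm, spotter gives the robot as it stands.
- The arm moves only by the tool step_arm, never from a script. Its argument "deltas" is a list of rows, each a list of 3 entries, a list of its own where there are three numbers: the shift along the tool's x, y, z in mm, then the turn about the tool's z in rad, then the opening, from -1 (shut) to 1 (fully open). A call has 1 to 8 rows; each row is the pose to reach, as a shift and turn from the pose commanded when the call began, along the tool's axes at that moment; what a row does not reach only later rows make up. A row lasts 1/8 s, in which the tool goes at most 62.5 mm and 10.7 degrees, less where a joint would pass 70% of its speed; a pose out of reach is approached as far as the arm can. A call with a gripper value outside its range is refused whole. The fingers move at their own pace and stop on an object; "newtons" is the grip in N (left out, the last holds). Time passes only in rows, so rows that repeat a pose let the fingers close. It gives the time, the measured TCP pose, the force and the opening at its end, in the units of the state.
- telemetry.state(): the state, without advancing time (a new reading comes with each control period).
- eyes.read_camera(name): name is "side" or "top"; returns the picture (400x640x3 uint8, blue, green, red); there is no depth.
- eyes.calibration(name): a dict with "K" (3x3 intrinsics, pixels), "world_to_cam" (4x4, takes a point from world to camera coordinates). Camera axes: x right, y down, z forward; pixel columns grow to the right and rows downward; lengths in m; the calibration is good to about 2 mm. A picture is of the moment at which its call begins. calibration takes no time and is no camera call.
- arm.sign_off(): hands the job in, once; it reports no verdict.
Trained networks look in the newest picture that a camera, given by its name, has taken for a name from the list of things; names that differ only in an ending like _2 or _b are one class to them, and where a whole thing is asked for, a point or a joint stands for the part that bears it (a point fixed in the world has none). Each returns a list of dicts, best first, with "score" (0 to 1); they miss things now and then, are a little off and sometimes report something else, mostly with a low value. They report only what shows in the picture. A call takes as long as a camera call.
- spotter.cut_out(label, camera): "region" (400x640 bool, what is visible of it) and "location" ([column, row] in pixels, amid what is visible of it).
The state is a dict: "time_s": time; "joint_positions": joint angles; "qd": joint speeds; "joint_torque": joint torques, N m; "eef_pos": TCP position; "orientation": TCP orientation; "force": force on the tool from outside, world axes, zero at the start; "ft_torque": the same for the moment, N m; "gripper_width": finger opening in m.
Only numpy, scipy, OpenCV 4.12 (cv2) and the standard library are available. Lean on these libraries where they do the work, as an engineer would, in place of code of your own. Each camera call takes 0.05 s, during which the arm holds its last target.

## Working session

There is one attempt and no reset: what is moved stays moved. The work goes in short steps, Python scripts to look and compute and a tool call to move; the robot and the scene stay as the last step left them, time stands still between calls to the robot, and variables do not carry over. Pictures are saved under pics/ and viewed, and the job is handed in when it is done.

Besides the shell and the picture viewer there is one more tool, called after ">>>" by a JSON object that holds its "api" and its "payload", one argument or row to a line. step_arm: Moves the arm, as the interface text tells. Its arguments: {"type":"object","properties":{"deltas":{"type":"array"},"newtons":{"type":"number"}},"required":["deltas"]}

```bash
mkdir -p pics; cat > h.py <<'E'
import numpy as np, cv2
from cell import telemetry, eyes, arm, spotter
def ray(cam,uv):
    c=eyes.calibration(cam);K=np.array(c["K"]);T=np.array(c["world_to_cam"])
    R=T[:3,:3];t=T[:3,3];o=-R.T@t
    d=R.T@np.linalg.inv(K)@np.array([uv[0],uv[1],1.]);return o,d
def onz(cam,uv,z):
    o,d=ray(cam,uv);return o+d*(z-o[2])/d[2]
def proj(cam,p):
    c=eyes.calibration(cam);K=np.array(c["K"]);T=np.array(c["world_to_cam"])
    q=K@(T[:3,:3]@np.array(p)+T[:3,3]);return q[:2]/q[2]
E
python3 - <<'E'
from h import *
for c in("top","side"):
    cv2.imwrite(f"pics/a_{c}.png",eyes.read_camera(c))
    for l in("dial","dial_line","housing_top"):
        for r in spotter.cut_out(l,c)[:2]:
            print(c,l,r["score"],r["location"],r["region"].sum(), onz(c,r["location"],.119))
    print(ray(c,(320,200)))
s=telemetry.state();print({k:np.round(v,3) for k,v in s.items()})
E
```

```text
top dial 0.64 [306.9, 174.3] 226 [0.55629181 0.04306889 0.119     ]
top dial_line 0.38 [311.4, 156.7] 3107 [0.61063823 0.03062826 0.119     ]
top housing_top 0.65 [309.2, 159.4] 3207 [0.60219338 0.03709268 0.119     ]
(array([ 0.26987369, -0.01549201,  1.47529646]), array([ 0.15239222,  0.01318139, -0.98833523]))
side dial 0.85 [330.9, 191.4] 259 [0.55503372 0.00593046 0.119     ]
side dial_line 0.49 [327.9, 195.1] 282 [ 0.53970332 -0.0094447   0.119     ]
side housing_top 0.69 [348.9, 213.9] 3167 [ 0.54679154 -0.11914827  0.119     ]
(array([ 0.07393678, -1.09221863,  0.75025189]), array([ 0.33243883,  0.81182207, -0.48015621]))
{'time_s': np.float64(0.4), 'joint_positions': array([ 1.114,  0.104,  0.097,  1.564, -0.   ,  1.353]), 'qd': array([-0.   , -0.   , -0.   , -0.   , -0.001,  0.001]), 'joint_torque': array([-2.0000e-03, -5.5609e+01,  5.0318e+01,  4.0000e-03, -0.0000e+00,
        0.0000e+00]), 'eef_pos': array([0.142, 0.583, 0.25 ]), 'orientation': array([-0.   ,  0.119,  0.993, -0.   ]), 'force': array([-0.169, -0.501, -0.584]), 'ft_torque': array([ 0.032, -0.021,  0.011]), 'gripper_width': np.float64(0.086)}
```

```bash
python3 - <<'E'
import cv2
a=cv2.imread("pics/a_top.png");cv2.imwrite("pics/a_top2.png",cv2.resize(a[130:220,250:370],None,fx=6,fy=6,interpolation=cv2.INTER_CUBIC))
a=cv2.imread("pics/a_side.png");cv2.imwrite("pics/a_side2.png",cv2.resize(a[150:240,270:390],None,fx=6,fy=6,interpolation=cv2.INTER_CUBIC))
E
```

```text
(no output)
```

View pics/a_top.png

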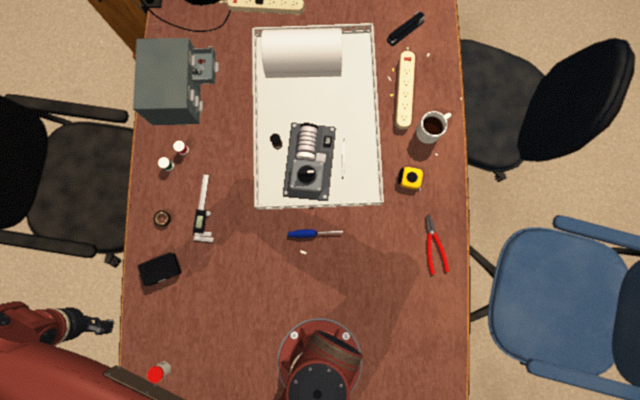

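View pics/a_side.png

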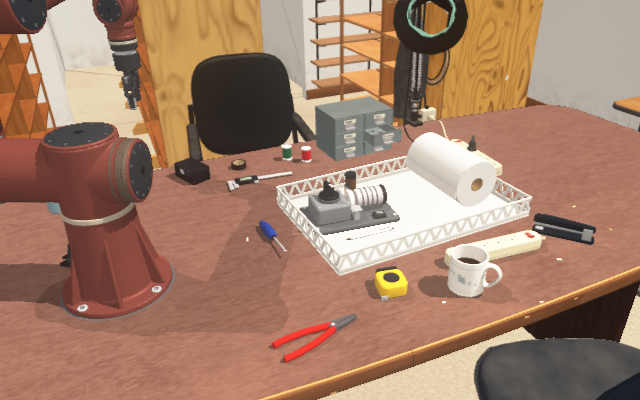

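```bash
sleep 0
```

```text
(no output)
```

View pics/a_top2.png

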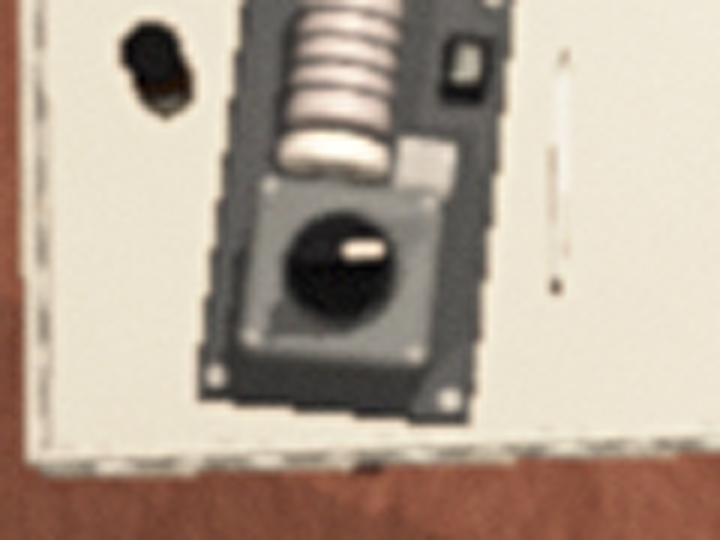

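View pics/a_side2.png

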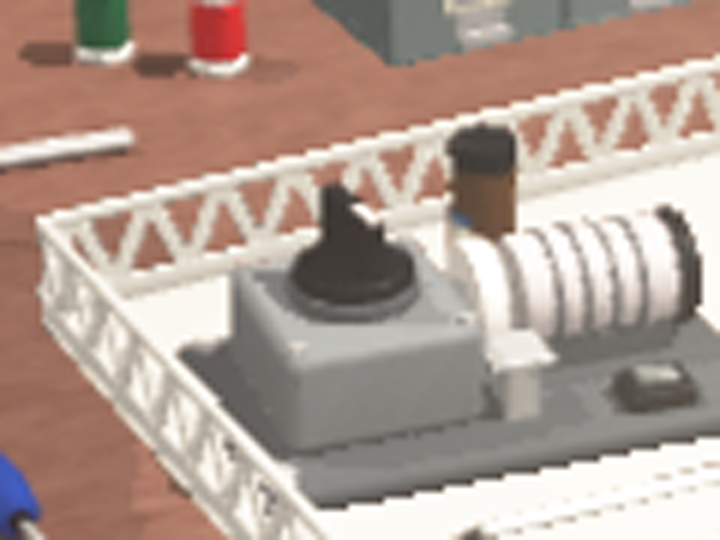

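```bash
python3 - <<'E'
from h import *
a=cv2.imread("pics/a_top.png")
f=lambda u,v:((u+.5)/6-.5+250,(v+.5)/6-.5+130)
print("screws",[onz("top",f(*p),.073).round(4)[:2] for p in((270,187),(433,200),(415,353),(252,337))], onz("top",f(342.5,269),.073))
g=a[160:185,295:322].astype(float).mean(2)
# white line centroid
w=np.clip(g-90,0,None); sub=np.zeros_like(w); sub[8:15,9:22]=w[8:15,9:22]
print(g[6:17,8:24].astype(int))
ys,xs=np.mgrid[160:185,295:322]
# dark skirt mask
m=((g<60)).astype(np.uint8)
print(m)
c=(sub*xs).sum()/sub.sum(),(sub*ys).sum()/sub.sum();print("line px",c,onz("top",c,.119))
# side: line
b=cv2.imread("pics/a_side.png")[150:240,270:390]
print(b[30:40,50:70].mean(2).astype(int))
E
```

```text
screws [array([0.6085, 0.0843]), array([ 6.028e-01, -4.000e-04]), array([0.5221, 0.0076]), array([0.5293, 0.0915])] [0.56562709 0.04576984 0.073     ]
[[ 70  47  42  37  36  40  50  69  91 112 126 135 134 134 133 134]
 [ 36  31  30  34  29  32  31  36  51  75  98 115 123 126 127 127]
 [ 33  31  29  29  30  25  23  18  21  35  64  91 112 127 123 126]
 [ 30  29  27  29  35  49  57  54  58  57  58  73 109 122 125 125]
 [ 36  34  29  43  97 150 167 171 169 165 131  74  84 111 123 131]
 [ 36  36  32  68 160 224 238 235 235 232 185  84  72 107 127 134]
 [ 35  30  34  54 124 182 184 178 178 169 131  59  64 109 129 138]
 [ 25  23  24  19  51  78  79  67  62  57  43  25  57  99 131 144]
 [ 10  12   8   6  11  17  13  10   8   9  12  28  56  99 130 143]
 [ 10  15  10  15  11   6  15  13  11  12  20  31  58 100 123 142]
 [ 14  19  15  10  14  18  14  12  14  21  27  31  65 104 131 148]]
[[0 0 0 0 0 0 0 0 0 0 0 0 0 0 0 0 0 0 0 0 0 0 0 0 0 0 0]
 [0 0 0 0 0 0 0 0 0 0 0 0 0 0 0 0 0 0 0 0 0 0 0 0 0 0 0]
 [0 0 0 0 0 0 0 0 0 0 0 0 0 0 0 0 0 0 0 0 0 0 0 0 0 0 0]
 [0 0 0 0 0 0 0 0 0 0 0 0 0 0 0 0 0 0 0 
[... 1472 characters left out ...]
 156 195
  212 209]
 [190 210 215 123  60  63  65  69 108 118 130 134 134 174 207 213 202 209
  213 168]
 [146 201 212 121  57  59  62  65  68  76 111 133 137 144 200 213 206 210
  212 161]
 [138 180 207 120  56  56  59  62 129 245 240 184 145 138 174 206 229 229
  230 219]
 [137 141 200 121  57  56  58  59  80 160 242 251 206 232 241 227 225 224
  222 218]
 [137 137 173 106  58  57  57  57  60  71 136 233 241 201 216 219 215 213
  211 208]
 [139 141 148  91  58  58  57  57  58  60  65 133 150 114 190 207 204 201
  198 198]
 [236 240 239 142  57  56  58  58  59  58  59  70  70  68 177 197 219 223
  225 241]
 [225 226 224 129  58  57  58  58  58  59  58  61  62  63 206 240 200 210
  213 242]]
```

The dial axis is near (0.566, 0.046). The white line points roughly along -y, at a yaw of about -87°. I'll move above the dial with the jaws along world x, leaving the wrist room to turn clockwise.

>>> {"api": "step_arm", "payload": {
  "deltas": [
    [[-269,-211,0],-0.93,1],
    [[-538,-422,0],-1.862,1],
    [[-538,-422,0],-1.862,1],
    [[-538,-422,0],-1.862,1],
    [[-538,-422,0],-1.862,1],
    [[-538,-422,0],-1.862,1],
    [[-538,-422,0],-1.862,1],
    [[-538,-422,0],-1.862,1]
  ]
}}

```text
time_s: 1.4
eef_pos: [0.4184, 0.2348, 0.2508]
orientation: [0.0, -0.52, 0.854, -0.0]
force: [0.7, -0.1, 0.5]
gripper_width: 0.0855
```

```bash
cat >> h.py <<'E'
from scipy.spatial.transform import Rotation as Ro
def st():
    s=telemetry.state();w,x,y,z=s["orientation"];R=Ro.from_quat([x,y,z,w]).as_matrix()
    print("t",round(float(s["time_s"]),2),"p",np.round(s["eef_pos"],4),"q",np.round(s["joint_positions"],3),"F",np.round(s["force"],1),"M",np.round(s["ft_torque"],2),"w",round(float(s["gripper_width"]),4))
    print("ytool yaw",np.degrees(np.arctan2(R[1,1],R[0,1])).round(2),"z",R[:,2].round(3))
    return np.array(s["eef_pos"]),R
E
python3 -c "
from h import *
st()"
```

```text
t 1.4 p [0.4184 0.2348 0.2508] q [ 0.238 -0.265 -0.253  1.582  0.    -0.855] F [ 0.7 -0.1  0.5] M [ 0.09  0.02 -0.02] w 0.0855
ytool yaw 152.62 z [ 0.001  0.    -1.   ]
```

```bash
cat >> h.py <<'E'
def go(x,y,z,yaw):
    p,R=st();d=R.T@(np.array([x,y,z])-p)*1000
    cur=np.degrees(np.arctan2(R[1,1],R[0,1]));dy=(yaw-cur+180)%360-180
    print("delta",d.round(1),"turn",round(-np.radians(dy),3))
E
python3 -c "
from h import *
go(.5656,.0458,.25,183)"
```

```text
t 1.4 p [0.4184 0.2348 0.2508] q [ 0.238 -0.265 -0.253  1.582  0.    -0.855] F [ 0.7 -0.1  0.5] M [ 0.09  0.02 -0.02] w 0.0855
ytool yaw 152.62 z [ 0.001  0.    -1.   ]
delta [ 100.2 -217.6    0.8] turn -0.53
```

>>> {"api": "step_arm", "payload": {
  "deltas": [
    [[100,-218,0],-0.53,1],
    [[100,-218,0],-0.53,1],
    [[100,-218,0],-0.53,1],
    [[100,-218,0],-0.53,1],
    [[100,-218,0],-0.53,1],
    [[100,-218,0],-0.53,1],
    [[100,-218,0],-0.53,1]
  ]
}}

```text
time_s: 2.28
eef_pos: [0.5636, 0.0476, 0.2509]
orientation: [-0.0, 0.724, -0.69, 0.0]
force: [0.3, 0.7, 0.4]
gripper_width: 0.0854
```

```bash
python3 - <<'E'
from h import *
go(.5656,.0458,.165,183)
a=eyes.read_camera("side");cv2.imwrite("pics/b_side2.png",cv2.resize(a[110:240,240:400],None,fx=4,fy=4,interpolation=cv2.INTER_CUBIC))
for c in("side",):
    for l in("dial","dial_line"):
        for r in spotter.cut_out(l,c)[:1]: print(c,l,r["score"],r["location"])
print("predicted dial line / axis side px",proj("side",[.5668,.032,.119]),proj("side",[.5656,.0458,.119]),proj("side",[.5656,.0458,.089]))
E
```

```text
t 2.27 p [0.5636 0.0476 0.2509] q [-1.470e-01 -1.000e-03 -1.100e-02  1.561e+00  0.000e+00 -1.766e+00] F [0.3 0.7 0.4] M [-0.   -0.07  0.01] w 0.0854
ytool yaw -177.25 z [ 0.  0. -1.]
delta [ 1.9 -1.9 85.9] turn -0.004
side dial 0.72 [330.7, 193.3]
side dial_line 0.6 [331.0, 194.4]
predicted dial line / axis side px [330.94770728 186.39163538] [328.44282485 184.35550313] [328.60756689 194.22256438]
```

View pics/b_side2.png

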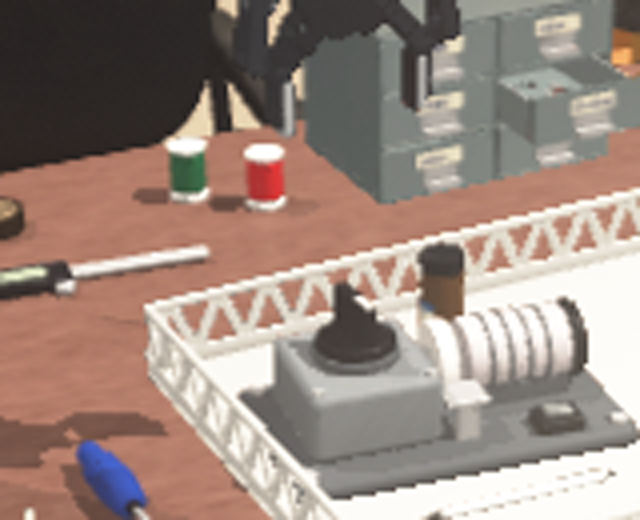

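The side view shows the dial at about (328, 190) with the white line at (330.5, 185). That is within 1 px of my prediction, and the open fingers straddle it from above. I'll descend.

>>> {"api": "step_arm", "payload": {
  "deltas": [
    [[2,-2,40],0,1],
    [[2,-2,90],0,1],
    [[2,-2,115],0,1],
    [[2,-2,130],0,1],
    [[2,-2,136],0,1],
    [[2,-2,136],0,1]
  ]
}}

```text
time_s: 3.18
eef_pos: [0.5665, 0.0447, 0.1152]
orientation: [-0.0, 0.723, -0.69, 0.0]
force: [-0.7, -0.5, 0.4]
gripper_width: 0.0853
```

```bash
python3 - <<'E'
from h import *
go(.5656,.0458,.113,183)
a=eyes.read_camera("side");cv2.imwrite("pics/c_side2.png",cv2.resize(a[130:230,270:390],None,fx=6,fy=6,interpolation=cv2.INTER_CUBIC))
E
```

```text
t 3.17 p [0.5665 0.0447 0.1152] q [-0.151  0.026 -0.229  1.314  0.    -1.769] F [-0.7 -0.5  0.4] M [-0.04  0.   -0.03] w 0.0853
ytool yaw -177.31 z [ 0.001 -0.    -1.   ]
delta [-1.2  0.9  2.2] turn -0.005
```

View pics/c_side2.png

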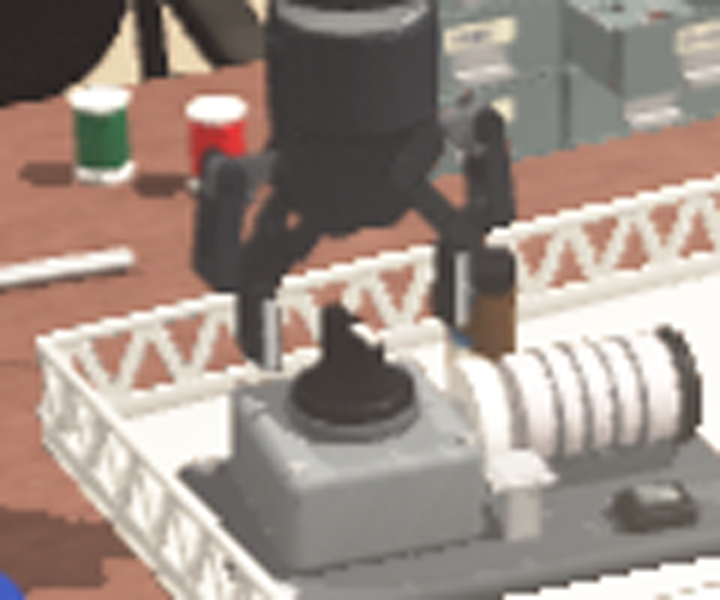

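The fingers straddle the bar at about (327, 190). I'll close gently.

>>> {"api": "step_arm", "payload": {
  "deltas": [
    [[-1,1,1],0,0],
    [[-1,1,1],0,-0.5],
    [[-1,1,1],0,-1],
    [[-1,1,1],0,-1],
    [[-1,1,1],0,-1],
    [[-1,1,1],0,-1],
    [[-1,1,1],0,-1],
    [[-1,1,1],0,-1]
  ],
  "newtons": 25
}}

```text
time_s: 4.22
eef_pos: [0.5657, 0.0454, 0.1138]
orientation: [-0.0, 0.723, -0.69, 0.001]
force: [5.3, -0.8, -0.9]
gripper_width: 0.0114
```

```bash
python3 -c "
from h import *
st()"
```

```text
t 4.22 p [0.5657 0.0454 0.1138] q [-0.15   0.024 -0.234  1.311  0.    -1.768] F [ 5.3 -0.8 -0.9] M [-0.07 -0.95  0.14] w 0.0114
ytool yaw -177.32 z [ 0.001 -0.    -1.   ]
```

>>> {"api": "step_arm", "payload": {
  "deltas": [
    [[1,0,0],0.1,-1],
    [[1,0,0],0.2,-1],
    [[1,0,0],0.3,-1],
    [[1,0,0],0.4,-1],
    [[1,0,0],0.524,-1],
    [[1,0,0],0.524,-1],
    [[1,0,0],0.524,-1]
  ],
  "newtons": 40
}}

```text
time_s: 5.1
eef_pos: [0.5643, 0.0457, 0.1137]
orientation: [-0.0, -0.52, 0.854, 0.001]
force: [-3.0, 6.2, 5.5]
gripper_width: 0.0113
```

```bash
python3 -c "
from h import *
st()"
```

```text
t 5.1 p [0.5643 0.0457 0.1137] q [-0.151  0.023 -0.235  1.314  0.002 -1.246] F [-3.   6.2  5.5] M [1.03 0.61 0.12] w 0.0113
ytool yaw 152.71 z [-0.002  0.002 -1.   ]
```

>>> {"api": "step_arm", "payload": {
  "deltas": [
    [[0,0,0],0.1,-1],
    [[0,0,0],0.2,-1],
    [[0,0,0],0.3,-1],
    [[0,0,0],0.4,-1],
    [[0,0,0],0.524,-1],
    [[0,0,0],0.524,-1],
    [[0,0,0],0.524,-1]
  ]
}}

```text
time_s: 5.98
eef_pos: [0.5633, 0.0466, 0.1137]
orientation: [-0.001, -0.282, 0.959, 0.002]
force: [-9.0, 10.3, 9.2]
gripper_width: 0.0115
```

```bash
python3 - <<'E'
from h import *
st()
a=eyes.read_camera("side");b=eyes.read_camera("top")
cv2.imwrite("pics/d.png",np.hstack([cv2.resize(a[150:225,290:365],None,fx=5,fy=5,interpolation=cv2.INTER_CUBIC),cv2.resize(b[140:215,270:345],None,fx=5,fy=5,interpolation=cv2.INTER_CUBIC)]))
E
```

```text
t 5.97 p [0.5633 0.0466 0.1137] q [-0.15   0.023 -0.235  1.317  0.003 -0.722] F [-9.  10.3  9.2] M [1.94 1.74 0.15] w 0.0115
ytool yaw 122.73 z [-0.004  0.004 -1.   ]
```

View pics/d.png

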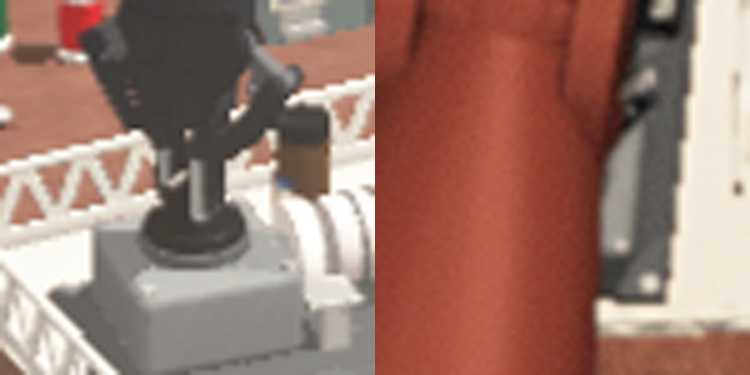

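The dial is turning with the grip. The tool sits about 3 mm off the dial axis, so I'll recentre it to relieve the side force and then carry on turning.

>>> {"api": "step_arm", "payload": {
  "deltas": [
    [[1,1.5,-0.5],0,-1],
    [[1,3,-1],0,-1],
    [[1,3,-1],0,-1],
    [[1,3,-1],0,-1]
  ]
}}

```text
time_s: 6.58
eef_pos: [0.563, 0.0468, 0.1138]
orientation: [0.0, -0.281, 0.96, 0.0]
force: [8.2, 1.0, -8.2]
gripper_width: 0.0111
```

```bash
python3 -c "
from h import *
st()"
```

```text
t 6.58 p [0.563  0.0468 0.1138] q [-1.490e-01  1.700e-02 -2.410e-01  1.312e+00  1.000e-03 -7.190e-01] F [ 8.2  1.  -8.2] M [ 0.12 -1.54  0.11] w 0.0111
ytool yaw 122.64 z [ 0.001  0.001 -1.   ]
```

>>> {"api": "step_arm", "payload": {
  "deltas": [
    [[-1,-0.6,0.5],0,-1],
    [[-1,-0.6,0.5],0.1,-1],
    [[-1,-0.6,0.5],0.2,-1],
    [[-1,-0.6,0.5],0.3,-1],
    [[-1,-0.6,0.5],0.4,-1],
    [[-1,-0.6,0.5],0.524,-1],
    [[-1,-0.6,0.5],0.524,-1],
    [[-1,-0.6,0.5],0.524,-1]
  ]
}}

```text
time_s: 7.58
eef_pos: [0.5627, 0.0482, 0.1138]
orientation: [-0.001, -0.023, 1.0, 0.002]
force: [-3.0, 8.4, 2.7]
gripper_width: 0.0114
```

```bash
python3 -c "
from h import *
st()"
```

```text
t 7.58 p [0.5627 0.0482 0.1138] q [-0.148  0.02  -0.238  1.315  0.003 -0.194] F [-3.   8.4  2.7] M [1.51 0.51 0.13] w 0.0114
ytool yaw 92.68 z [-0.002  0.003 -1.   ]
```

>>> {"api": "step_arm", "payload": {
  "deltas": [
    [[0.5,1.2,0],0,-1],
    [[0.5,1.2,0],0.1,-1],
    [[0.5,1.2,0],0.2,-1],
    [[0.5,1.2,0],0.3,-1],
    [[0.5,1.2,0],0.4,-1],
    [[0.5,1.2,0],0.524,-1],
    [[0.5,1.2,0],0.524,-1],
    [[0.5,1.2,0],0.524,-1]
  ]
}}

```text
time_s: 8.57
eef_pos: [0.5629, 0.0497, 0.1138]
orientation: [-0.001, 0.236, 0.972, 0.002]
force: [1.1, 11.0, -0.3]
gripper_width: 0.0111
```

```bash
python3 -c "
from h import *
st()"
```

```text
t 8.57 p [0.5629 0.0497 0.1138] q [-0.145  0.019 -0.239  1.314  0.004  0.332] F [ 1.1 11.  -0.3] M [ 2.08 -0.35  0.13] w 0.0111
ytool yaw 62.67 z [-0.001  0.004 -1.   ]
```

```bash
python3 - <<'E'
from h import *
a=eyes.read_camera("side")
cv2.imwrite("pics/e.png",cv2.resize(a[150:225,290:365],None,fx=8,fy=8,interpolation=cv2.INTER_CUBIC))
E
```

```text
(no output)
```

View pics/e.png

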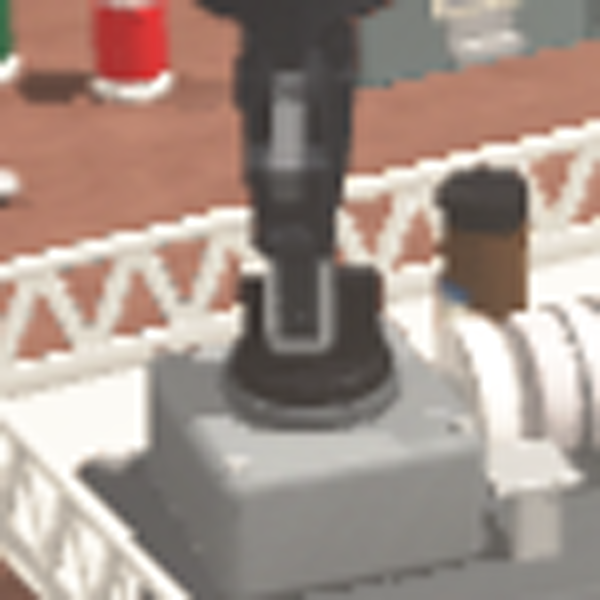

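>>> {"api": "step_arm", "payload": {
  "deltas": [
    [[-1.2,1,0],0,-1],
    [[-2.5,2,0],0,-1],
    [[-2.5,2,0],0,-1],
    [[-2.5,2,0],0.05,-1],
    [[-2.5,2,0],0.1,-1],
    [[-2.5,2,0],0.15,-1],
    [[-2.5,2,0],0.15,-1]
  ]
}}

```text
time_s: 9.5
eef_pos: [0.5634, 0.0501, 0.1137]
orientation: [-0.003, 0.309, 0.951, 0.0]
force: [-14.9, 8.7, 10.5]
gripper_width: 0.0108
```

```bash
python3 -c "
from h import *
st()"
```

```text
t 9.5 p [0.5634 0.0501 0.1137] q [-0.144  0.028 -0.23   1.319  0.002  0.484] F [-14.9   8.7  10.5] M [1.59 2.83 0.01] w 0.0108
ytool yaw 54.02 z [-0.006  0.003 -1.   ]
```

>>> {"api": "step_arm", "payload": {
  "deltas": [
    [[0,0,0],0.08,-1],
    [[0,0,0],0.15,-1],
    [[0,0,0],0.15,-1]
  ]
}}

```text
time_s: 9.88
eef_pos: [0.5637, 0.0504, 0.1137]
orientation: [-0.003, 0.379, 0.925, 0.001]
force: [-13.6, 11.4, 8.0]
gripper_width: 0.011
```

```bash
python3 -c "
from h import *
st()"
```

```text
t 9.88 p [0.5637 0.0504 0.1137] q [-0.143  0.028 -0.23   1.319  0.003  0.635] F [-13.6  11.4   8. ] M [ 1.97  2.49 -0.03] w 0.011
ytool yaw 45.42 z [-0.006  0.004 -1.   ]
```

>>> {"api": "step_arm", "payload": {
  "deltas": [
    [[0,0,0],0.08,-1],
    [[0,0,0],0.15,-1],
    [[0,0,0],0.22,-1],
    [[0,0,0],0.22,-1]
  ]
}}

```text
time_s: 10.38
eef_pos: [0.5641, 0.0508, 0.1137]
orientation: [-0.003, 0.478, 0.878, 0.001]
force: [-10.0, 12.2, 6.4]
gripper_width: 0.0112
```

```bash
python3 - <<'E'
from h import *
st()
a=eyes.read_camera("side")
cv2.imwrite("pics/f.png",cv2.resize(a[150:225,290:365],None,fx=8,fy=8,interpolation=cv2.INTER_CUBIC))
E
```

```text
t 10.38 p [0.5641 0.0508 0.1137] q [-0.143  0.028 -0.23   1.318  0.004  0.854] F [-10.   12.2   6.4] M [2.45 1.9  0.47] w 0.0112
ytool yaw 32.88 z [-0.005  0.004 -1.   ]
```

View pics/f.png

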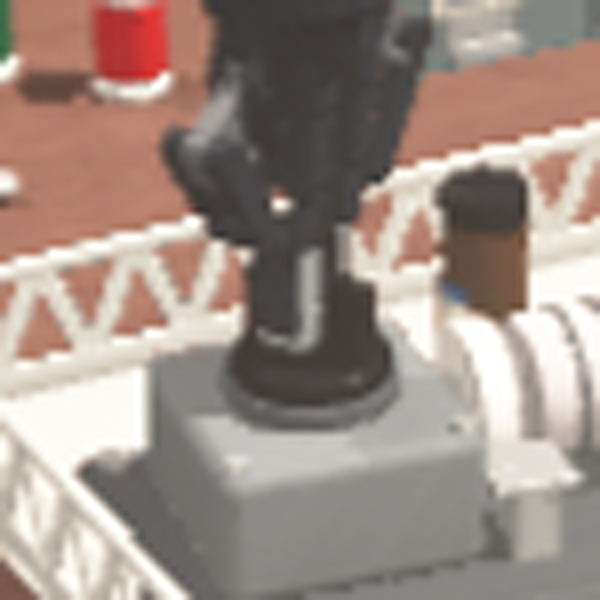

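>>> {"api": "step_arm", "payload": {
  "deltas": [
    [[0,0,0],0.05,-1],
    [[0,0,0],0.1,-1],
    [[0,0,0],0.1,-1]
  ]
}}

```text
time_s: 10.8
eef_pos: [0.5646, 0.0502, 0.1138]
orientation: [-0.002, 0.521, 0.854, 0.0]
force: [-8.3, 8.8, 5.0]
gripper_width: 0.011
```

```bash
python3 -c "
from h import *
st()"
```

```text
t 10.8 p [0.5646 0.0502 0.1138] q [-0.143  0.028 -0.23   1.317  0.002  0.953] F [-8.3  8.8  5. ] M [1.66 1.61 1.11] w 0.011
ytool yaw 27.19 z [-0.004  0.003 -1.   ]
```

The moment rose to 1.1 N m with about 5° of wind-up, so this is the stop, five clicks from the start. I'll unwind, open briefly to recentre on the axis, and look.

>>> {"api": "step_arm", "payload": {
  "deltas": [
    [[0,0,0],-0.07,-1],
    [[0,0,0],-0.14,-1],
    [[0,0,0],-0.14,-1],
    [[0,0,0],-0.14,0.5],
    [[0,0,0],-0.14,1],
    [[0,0,0],-0.14,1],
    [[0,0,0],-0.14,1],
    [[0,0,0],-0.14,1]
  ]
}}

```text
time_s: 11.8
eef_pos: [0.5665, 0.0483, 0.1141]
orientation: [0.0, 0.461, 0.887, 0.0]
force: [0.1, 0.1, -0.2]
gripper_width: 0.0853
```

```bash
python3 - <<'E'
from h import *
go(.566,.0482,.114,35)
a=eyes.read_camera("side")
cv2.imwrite("pics/g.png",cv2.resize(a[150:225,290:365],None,fx=8,fy=8,interpolation=cv2.INTER_CUBIC))
for r in spotter.cut_out("dial_line","side")[:2]: print(r["score"],r["location"],r["region"].sum())
for th in (-85,125,155,95):
    t=np.radians(th);u=np.array([np.cos(t),np.sin(t),0])
    c=np.array([.566,.048,.119]);f=lambda p:(proj("side",p)-[290,150])*8+3.5
    print(th,"line",f(c+u*.0135).round(),"ends",f(c+u*.024).round(),f(c-u*.024).round())
E
```

```text
t 11.8 p [0.5665 0.0483 0.1141] q [-0.145  0.029 -0.229  1.313  0.     0.814] F [ 0.1  0.1 -0.2] M [-0.02 -0.04 -0.01] w 0.0853
ytool yaw 35.08 z [ 0.  0. -1.]
delta [ 0.2 -0.5  0.1] turn 0.001
0.58 [328.3, 192.1] 260
-85 line [329. 291.] ends [344. 304.] [276. 248.]
125 line [275. 267.] ends [249. 260.] [371. 291.]
155 line [269. 276.] ends [238. 276.] [381. 275.]
95 line [290. 260.] ends [276. 248.] [344. 304.]
```

View pics/g.png

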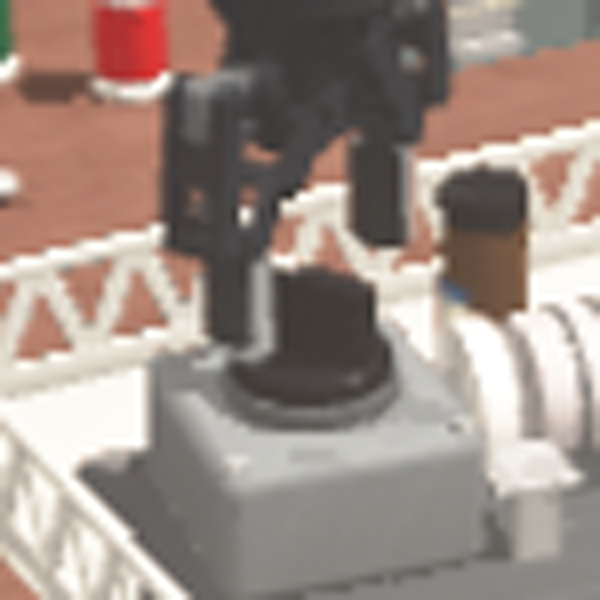

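The bar rests at about 125°, with its right end at column 374 of the crop (371 predicted). That is five clicks from the start, at the stop. I'll regrip centred and re-check the stop with a small clockwise push.

>>> {"api": "step_arm", "payload": {
  "deltas": [
    [[0,0,0],0,0],
    [[0,0,0],0,-1],
    [[0,0,0],0,-1],
    [[0,0,0],0,-1],
    [[0,0,0],0,-1],
    [[0,0,0],0,-1],
    [[0,0,0],0,-1],
    [[0,0,0],0,-1]
  ],
  "newtons": 40
}}

```text
time_s: 12.9
eef_pos: [0.5661, 0.048, 0.1141]
orientation: [-0.0, 0.461, 0.887, -0.0]
force: [-4.7, -2.6, 4.0]
gripper_width: 0.0111
```

```bash
python3 -c "
from h import *
st()"
```

```text
t 12.9 p [0.5661 0.048  0.1141] q [-1.450e-01  2.800e-02 -2.290e-01  1.314e+00 -1.000e-03  8.140e-01] F [-4.7 -2.6  4. ] M [-0.56  0.84 -0.07] w 0.0111
ytool yaw 35.06 z [-0.001 -0.001 -1.   ]
```

>>> {"api": "step_arm", "payload": {
  "deltas": [
    [[0,0,0],0.05,-1],
    [[0,0,0],0.1,-1],
    [[0,0,0],0.1,-1],
    [[0,0,0],0.1,-1]
  ]
}}

```text
time_s: 13.4
eef_pos: [0.5661, 0.048, 0.1142]
orientation: [-0.0, 0.504, 0.864, -0.001]
force: [-4.5, -4.7, 4.9]
gripper_width: 0.0112
```

```bash
python3 -c "
from h import *
st()"
```

```text
t 13.4 p [0.5661 0.048  0.1142] q [-1.450e-01  2.800e-02 -2.290e-01  1.314e+00 -1.000e-03  9.120e-01] F [-4.5 -4.7  4.9] M [-0.89  0.99  1.47] w 0.0112
ytool yaw 29.47 z [-0.001 -0.001 -1.   ]
```

It is a clear hard stop: 1.47 N m after 5.6° of push, with neutral at about 35° tool yaw. Now I'll turn counter-clockwise by 4 × 30° to 155°.

>>> {"api": "step_arm", "payload": {
  "deltas": [
    [[0,0,0],-0.1,-1],
    [[0,0,0],-0.22,-1],
    [[0,0,0],-0.34,-1],
    [[0,0,0],-0.46,-1],
    [[0,0,0],-0.58,-1],
    [[0,0,0],-0.7,-1],
    [[0,0,0],-0.82,-1],
    [[0,0,0],-0.94,-1]
  ]
}}

```text
time_s: 14.4
eef_pos: [0.5663, 0.0484, 0.1142]
orientation: [-0.0, 0.057, 0.998, 0.0]
force: [-4.0, -1.3, 3.7]
gripper_width: 0.0114
```

```bash
python3 -c "
from h import *
st()"
```

```text
t 14.4 p [0.5663 0.0484 0.1142] q [-0.145  0.028 -0.229  1.314  0.    -0.03 ] F [-4.  -1.3  3.7] M [-0.2   0.55 -0.02] w 0.0114
ytool yaw 83.44 z [-0.  0. -1.]
```

>>> {"api": "step_arm", "payload": {
  "deltas": [
    [[0,0,0],-0.12,-1],
    [[0,0,0],-0.24,-1],
    [[0,0,0],-0.36,-1],
    [[0,0,0],-0.48,-1],
    [[0,0,0],-0.6,-1],
    [[0,0,0],-0.72,-1],
    [[0,0,0],-0.84,-1],
    [[0,0,0],-0.96,-1]
  ]
}}

```text
time_s: 15.4
eef_pos: [0.5661, 0.0489, 0.1141]
orientation: [-0.0, -0.41, 0.912, 0.001]
force: [-4.7, 1.7, 3.9]
gripper_width: 0.0114
```

```bash
python3 -c "
from h import *
st()"
```

```text
t 15.4 p [0.5661 0.0489 0.1141] q [-1.440e-01  2.800e-02 -2.290e-01  1.314e+00  1.000e-03 -9.900e-01] F [-4.7  1.7  3.9] M [ 0.2   0.81 -0.11] w 0.0114
ytool yaw 138.46 z [-0.001  0.001 -1.   ]
```

>>> {"api": "step_arm", "payload": {
  "deltas": [
    [[0,0,0],-0.1,-1],
    [[0,0,0],-0.2,-1],
    [[0,0,0],-0.29,-1],
    [[0,0,0],-0.29,-1],
    [[0,0,0],-0.29,-1]
  ]
}}

```text
time_s: 16.02
eef_pos: [0.566, 0.0489, 0.1141]
orientation: [-0.0, -0.536, 0.844, 0.001]
force: [-5.4, 2.7, 3.6]
gripper_width: 0.0112
```

```bash
python3 -c "
from h import *
st()"
```

```text
t 16.02 p [0.566  0.0489 0.1141] q [-1.440e-01  2.800e-02 -2.290e-01  1.314e+00  1.000e-03 -1.276e+00] F [-5.4  2.7  3.6] M [0.31 0.92 0.02] w 0.0112
ytool yaw 154.86 z [-0.001  0.001 -1.   ]
```

Tool yaw is 154.9°, with near-zero moment at the fourth click. I'll open, then lift straight up.

>>> {"api": "step_arm", "payload": {
  "deltas": [
    [[0,0,0],0,0],
    [[0,0,0],0,1],
    [[0,0,0],0,1],
    [[0,0,0],0,1],
    [[0,0,0],0,1],
    [[0,0,0],0,1],
    [[0,0,-20],0,1],
    [[0,0,-60],0,1]
  ]
}}

```text
time_s: 17.02
eef_pos: [0.5655, 0.0485, 0.1745]
orientation: [-0.001, -0.536, 0.844, 0.001]
force: [1.4, -0.5, 0.5]
gripper_width: 0.0857
```

>>> {"api": "step_arm", "payload": {
  "deltas": [
    [[0,0,-40],0,1],
    [[0,0,-80],0,1],
    [[0,0,-80],0,1],
    [[0,0,-80],0,1]
  ]
}}

```text
time_s: 17.52
eef_pos: [0.5665, 0.0483, 0.2544]
orientation: [0.0, -0.536, 0.844, -0.0]
force: [-0.5, -0.8, -0.3]
gripper_width: 0.0856
```

```bash
python3 -c "
from h import *
go(.35,.40,.25,155)"
```

```text
t 17.52 p [0.5665 0.0483 0.2544] q [-0.145  0.008  0.005  1.568  0.    -1.276] F [-0.5 -0.8 -0.3] M [ 0.03 -0.02  0.06] w 0.0856
ytool yaw 154.83 z [ 0.001  0.    -1.   ]
delta [-226.2  345.5    4.3] turn -0.003
```

Now I'll move aside so the top camera can see the dial.

>>> {"api": "step_arm", "payload": {
  "deltas": [
    [[-110,170,0],0,1],
    [[-226,345,0],0,1],
    [[-226,345,0],0,1],
    [[-226,345,0],0,1],
    [[-226,345,0],0,1],
    [[-226,345,0],0,1],
    [[-226,345,0],0,1],
    [[-226,345,0],0,1]
  ]
}}

```text
time_s: 18.52
eef_pos: [0.3481, 0.4011, 0.2528]
orientation: [-0.001, -0.538, 0.843, 0.0]
force: [-0.1, -0.1, -0.5]
gripper_width: 0.0851
```

```bash
python3 - <<'E'
from h import *
st()
b=eyes.read_camera("top");a=eyes.read_camera("side")
cv2.imwrite("pics/i_top.png",b)
cv2.imwrite("pics/i.png",np.hstack([cv2.resize(x,None,fx=5,fy=5,interpolation=cv2.INTER_CUBIC) for x in(a[150:225,290:365],b[135:210,270:345])]))
for th in (-115,-85,-145):
    t=np.radians(th);u=np.array([np.cos(t),np.sin(t),0]);c=np.array([.566,.0475,.119])
    for cam,o in(("side",(290,150)),("top",(270,135))):
        print(th,cam,((proj(cam,c+u*.0135)-o)*5+2).round())
E
```

```text
t 18.52 p [0.3481 0.4011 0.2528] q [ 0.609 -0.103 -0.105  1.571  0.    -0.526] F [-0.1 -0.1 -0.5] M [-0.02 -0.06 -0.  ] w 0.0851
ytool yaw 155.05 z [-0.002 -0.001 -1.   ]
-115 side [193. 184.]
-115 top [200. 192.]
-85 side [206. 182.]
-85 top [202. 181.]
-145 side [180. 182.]
-145 top [192. 201.]
```

View pics/i.png

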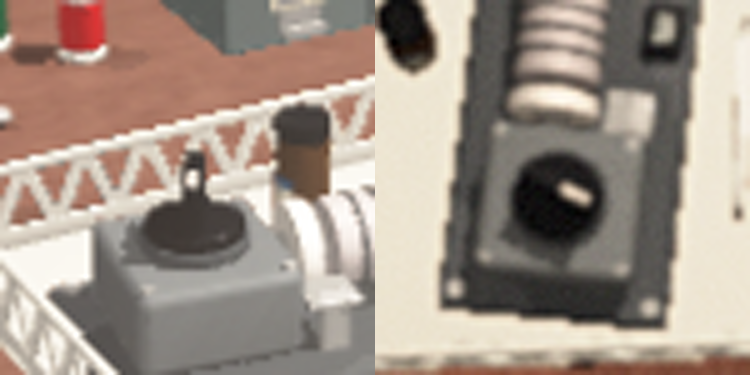

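View pics/i_top.png

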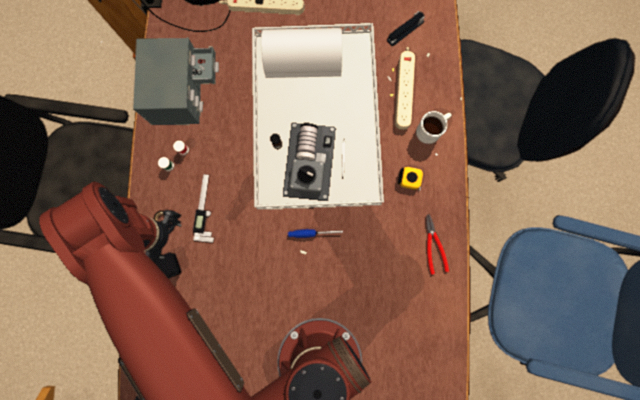

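The top view shows the white line at crop (198, 192), with (200, 192) predicted for -115°. The side view shows it at (192, 180), with (193, 184) predicted. So the dial is four clicks back from the stop, and everything else lies where it was.

```bash
python3 -c "
from h import *
print(arm.sign_off())"
```

```text
the job is handed in; nothing more can be done
None
```

I turned the dial clockwise to its stop, backed it off exactly four clicks counter-clockwise and let go. Then I moved the arm clear and handed the job in at about 18.5 s.

- **Stop:** it came five clicks from where the dial started. After regripping centred, I pushed clockwise again and the moment rose to about 1.5 N m, against about 0.1 N m for a click.
- **Final position:** the back-off was 120°. After release, the white line sits at about -115°, one click clockwise of its start. That matches five clicks forward and four back, and both cameras agree with the prediction to within a pixel.
- **Side forces:** my first grip was about 3 mm off the dial's axis, which gave side forces of up to about 17 N until I regripped. This stayed well under the limits.
- **Other objects:** they appear unmoved in the final top picture, and the robot is touching nothing.

No check failed.

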